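Hang a sample carrier on the sloped feed rail and latch it at the stop

ROBOT

A 6-joint arm with a two-finger parallel gripper is mounted at the origin on a cart in front of the work surface, level with it; the furniture and walls round the work are solid. World frame = base frame: x ahead of the robot, y to its left, z up, the work surface at z = 0. Lengths are in m, angles in rad, forces in N, time in s.
With the tool pointing down it reaches from about 0.35 to 0.975 m from the base axis. Payload 4.9 kg.
Tool frame: the origin (TCP) lies at the very end of the fingers, on their centre line; the grasp point (between the pads) lies 19 mm behind it; z points along the fingers, y is the line along which they close (so a half turn about z gives the same grasp; the last joint's range is limited). The gripper opens to 85 mm and grips with 20 to 120 N. Pads are 22 mm wide; open, the fingers measure 114 mm over their backs; the gripper's body (76 mm by 85 mm) begins 54 mm behind the grasp point. The pads swing forward as they close: fully open they stand 13 mm farther back than shut.
Start: joints at [1.016, 0.053, 1.613, -0, 1.476, -0.119], TCP at [0.264, 0.567, 0.231] pointing down, gripper open.
Joint ranges: [-3.01, 3.01], [-1.01, 2.22], [0.06, 2.58], [-1.02, 4.17], [0.09, 2.62], [-3.14, 3.14]. Speed limits (rad/s): [2.57, 2.57, 3.14, 3.14, 3.14, 3.14].

INTERFACE

Orientations are given as a rotation vector (axis times angle).
In Python, from station import get_obs, get_image, finish_job gives the robot as it stands. The module is installed in compiled form; this text tells all that it offers.
- The arm moves only by the tool carry_out, never from a script. Its argument "rows" is a list of rows, each a list of 7 numbers: the turn, a rotation vector about the tool's x, y, z as a fraction of full scale, then the shift along the tool's x, y, z as a fraction of full scale, then the closure, from -1 (fully open) to 1 (shut). A call has 1 to 5 rows; each row is the pose to reach, as a shift and turn from the pose commanded when the call began, along the tool's axes at that moment, turning the shorter way round; what a row does not reach only later rows make up. Full scale, the value 1, is 300 mm for a shift and pi rad for a turn. A row lasts 1/10 s, in which the tool goes at most 50 mm and 8.59 degrees, less where a joint would pass 70% of its speed; a pose out of reach is approached as far as the arm can. A call with a number of a shift or a turn outside -1 to 1 is refused whole. A call with a gripper value outside its range is refused whole. The fingers move at their own pace and stop on an object; "force" is the grip in N (left out, the last holds). Time passes only in rows, so rows that repeat a pose let the fingers close. It gives the time, the measured TCP pose, the force, the opening and the grip force at its end, in the units of the state.
- get_obs(): the state, without advancing time (a new reading comes with each control period).
- get_image(name): name is "scene" or "top" or "wrist"; returns a dict with "img" (384x512x3 uint8, blue, green, red), "mtx" (3x3 intrinsics, pixels), "R" (3x3) and "t" (3): a world point X has camera coordinates R X + t. Camera axes: x right, y down, z forward; pixel columns grow to the right and rows downward; lengths in m; the calibration is good to about 2 mm. A picture is of the moment at which its call begins. There is no depth.
- finish_job(): hands the job in; it is judged then, once.
The state is a dict: "t": time; "q": joint angles; "dq": joint speeds; "effort": joint torques, N m; "tool_pos": TCP position; "tool_rot": TCP orientation; "contact_force": force on the tool from outside, world axes, zero at the start; "wrist_torque": the same for the moment, N m; "opening": finger opening in m; "grip_force": force on a finger pad.
Only numpy, scipy, OpenCV 4.12 (cv2) and the standard library are available. Lean on these libraries where they do the work, as an engineer would, in place of code of your own. Each camera call takes 0.05 s, during which the arm holds its last target. There are 200 camera calls.

TASK

Hook the roller carrier with the red-capped sample tube over the upper end of the sloped feed rail, at the blue mark: lower it gently until the rail carries it while you still hold it, then let go and let it run down to the buffer by its own weight, without touching it on the way. When it has come to rest there, push it gently on down the rail against the sprung buffer until it is fully home on the stop and the red catch has dropped in behind its pin, so that it stays there when you let go; do not force the rail or the stop, keep the carrier upright and leave the glassware and the bottle alone.

Things in the scene. Friction and masses are not known exactly. Their poses are not given: they have to be found in the camera images.
- stand: fixed stand of the feed rail: aluminium base 125 x 365 mm, 11 mm high (x -50 to +75, y -175 to +190), two posts at the back (front faces at x +45, y +100 and -165, 206 and 235 mm high). Origin on the counter under the rail's middle plane; y = down the rail, x square to it (rail open from the -x side), z up. Fingers or arm may press on stand, rail or stop with 15 N at most
- rail_pivot (a point): on the rail's upper edge at the lower post (stand y +100, 185 mm above the counter); stand's axes. Rail: steel bar 8 mm thick (x), 14 mm high, straight, held from behind (+x) by two arms below its upper edge; from here it rises towards -y with a slope of 0.09 to 0.17 rad that is set by a clamp and not measured. Upper end: rubber cap at y -187, 7 mm above the edge
- load_point (a point): in the rail's middle plane at the 14 mm wide blue mark (stand y -124), where the carrier's middle is to hang (15 mm either way will do). Stand's axes. This point is fixed 205 mm above the counter; the rail's upper edge lies 0 to 18 mm above it, according to the slope: find it by touch. Carrier on rail and stop: 25 N at most in all, its weight included
- stop_zone (a point): on the line on which buffer and bumper meet, at the head of the free buffer (stand y +110, x -14, 197 mm above the counter); stand's axes. 11 mm black plunger head; pushes back with 3.5 N, plus 0.1 N per mm. The carrier runs down against it and rests with its middle at stand y +58 to +62; if not caught it is always pushed back there
- catch_zone (a point): above the stop block, about where the red catch arm is (stand y +110, x -14, 225 mm above the counter; arm top up to 55 mm above the rail). Pushed on from rest, the carrier lifts the catch (a few N), which drops behind its pin after 16 to 34 mm; rubber pads stop it 3 mm on. Where the block is clamped is not measured: feel it. A push of 13 to 16 N is surely home; 20 N is too much
- carrier_grip (a point): centre of the blue ribbed grip on top of the carrier (loose, about 0.35 kg, starts standing on the counter on its foot disc, grip centre 202 mm up): 12 mm thick (x), 28 mm long (y), 34 mm high; grip it from above across the 12 mm. Carrier's axes: z up, +y its front end (with the catch pin), which must point downhill (stand's +y); the hook is open to +x. Starts with x within 0.5 rad of world x
- carrier_tread (a point): on the carrier midway between its two rollers at tread height, where the rail's edge runs when it hangs; 46 mm below and 14 mm to +x of the grip. Carrier's axes. Rollers at y -28 and +28, tread radius 9 mm, flanges 3.5 mm below the tread, groove 10 mm wide, 15 mm at its flared mouth. Foot disc 48 mm across, 156 mm below. Let go, it rolls down at 0.1 to 0.4 m/s
- carrier_hook (a point): on the carrier, mid-gap of its hook: 28 mm below carrier_tread. Carrier's axes. The gap reaches from the roller flanges (3.5 mm below tread) to the red tube cap (52 mm below tread) and is closed at -x by a 5 mm plate (x -16.5 to -11.5, y -47 to +47, 28 mm up to 20 mm below tread). Bring it over the rail from the stand's -x side, treads 5 to 34 mm above the rail's edge, then lower it
- carrier_rear (a point): centre of the outer face of the white bumper at the carrier's rear end: 16 mm wide (x), 26 mm high, 15 mm above and 49 mm to -y of carrier_tread, 14 mm to -x. This face looks uphill when the carrier hangs and is the place to push, square to it, with something 10 to 20 mm wide. Carrier's axes. The like bumper in front meets buffer and stop
- flask: volumetric flask, 62 mm wide and 172 mm high, standing in front of the rail; leave alone. Origin under its base
- glass_beaker: glass beaker, 56 mm wide and 70 mm high, standing in front of the rail; leave alone. Origin under its base
- bottle: translucent bottle with a black screw cap, 54 mm wide and 105 mm high, standing behind the rail; leave alone. Origin under its base

How it is judged:
By the outcome, as a careful person would: the job done as asked, in the order asked, and still so for the second after the job is handed in, with the robot touching nothing.
It also fails if it takes over 54 s, if anything falls off the work surface, if the arm or the gripper's body presses on something with over 40 N, if the wrist force passes 120 N, or if a joint passes its speed limit or range.

## Working session

There is one attempt and no reset: what is moved stays moved. The work goes in short steps, Python scripts to look and compute and a tool call to move; the robot and the scene stay as the last step left them, time stands still between calls to the robot, and variables do not carry over. Pictures are saved under pics/ and viewed, at most 10 in all, crops included, and the job is handed in when it is done.

Besides the shell and the picture viewer there is one more tool, called after "Emit:" by a JSON object that holds its "name" and its "arguments", one argument or row to a line. carry_out: Moves the arm, as the interface text tells. Shift numbers are shares of 300 mm and turn numbers shares of pi rad, none past 1 either way. Its arguments: {"type":"object","properties":{"rows":{"type":"array"},"force":{"type":"number"}},"required":["rows"]}

```bash
mkdir -p pics; cat > h.py <<'E'
import numpy as np, cv2, json
from station import get_obs, get_image, finish_job
from scipy.spatial.transform import Rotation as Ro
def save(name,fn):
    d=get_image(name); cv2.imwrite('pics/%s.png'%fn,d['img'])
    json.dump({k:np.asarray(d[k]).tolist() for k in('mtx','R','t')},open('pics/%s.json'%fn,'w'))
    return d
def cam(fn):
    d=json.load(open('pics/%s.json'%fn)); return [np.array(d[k]) for k in('mtx','R','t')]
def ray(fn,u,v):
    K,R,t=cam(fn); c=-R.T@t; return c,R.T@np.linalg.inv(K)@np.array([u,v,1.])
def atz(fn,u,v,z):
    c,d=ray(fn,u,v); return c+d*(z-c[2])/d[2]
def proj(fn,X):
    K,R,t=cam(fn); p=K@(R@np.array(X)+t); return p[:2]/p[2]
def tri(obs):
    A=np.zeros((3,3));b=np.zeros(3)
    for fn,u,v in obs:
        c,d=ray(fn,u,v); d=d/np.linalg.norm(d); P=np.eye(3)-np.outer(d,d); A+=P;b+=P@c
    return np.linalg.solve(A,b)
E
python3 - <<'E'
from h import *
a=save('scene','s1');b=save('top','t1')
cv2.imwrite('pics/both.png',cv2.resize(np.vstack([a['img'],b['img']]),None,fx=.78,fy=.78)) 
for f in('s1','t1'):
    K,R,t=cam(f);print(-R.T@t,K[0,0])
o=get_obs();print(o['tool_pos'],o['tool_rot'],o['t'],o['contact_force'])
E
```

```text
[ 0.00478549 -0.37173068  0.70646691] 380.55398884278657
[ 0.38959827 -0.09642299  1.18437073] 396.09471062430663
[0.26354862 0.56609309 0.23018513] [-6.78965676e-01 -3.06672244e+00  2.75687751e-03] 0.1 [-0.7024233  -0.20498368  1.06152262]
```

View pics/s1.png

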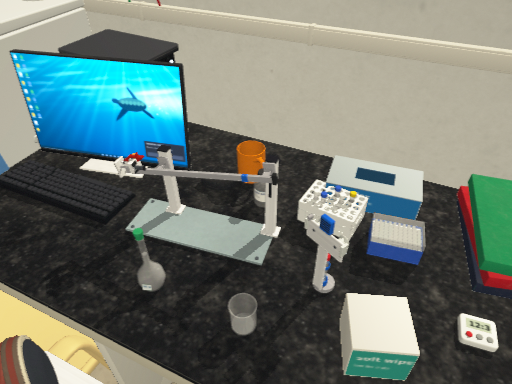

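View pics/t1.png

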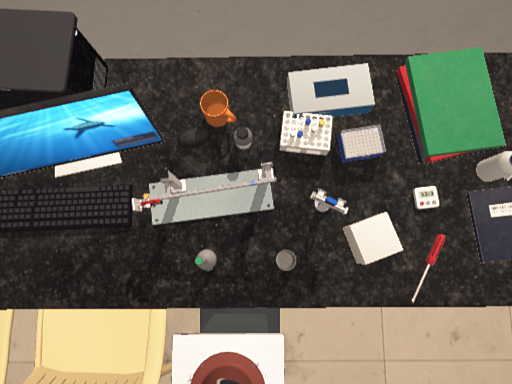

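The scene view shows the stand at about (205,230), the blue mark at (244,178), the carrier grip at (327,224), the flask at (150,270) and the beaker at (243,313). In the top view the base's corners are near (150,185) to (273,208), and the carrier is at (328,201).

```bash
python3 - <<'E'
import cv2,numpy as np
a=cv2.imread('pics/t1.png')[150:280,125:365];b=cv2.imread('pics/s1.png')[140:300,110:360]
A=cv2.resize(a,(720,390),interpolation=cv2.INTER_CUBIC);cv2.imwrite('pics/c1.png',A)
cv2.imwrite('pics/c2.png',cv2.resize(b,(750,480),interpolation=cv2.INTER_CUBIC))
E
```

```text
(no output)
```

View pics/c1.png

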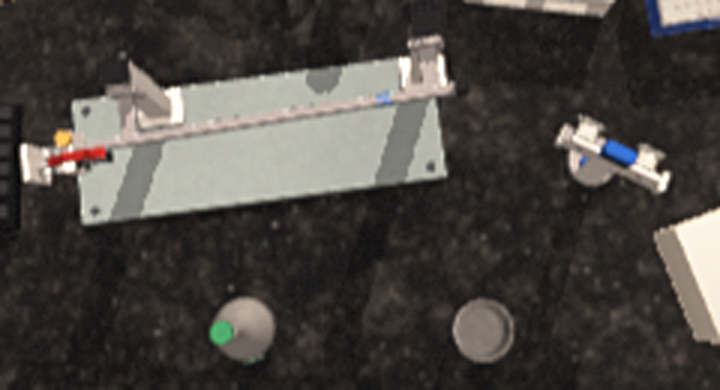

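View pics/c2.png

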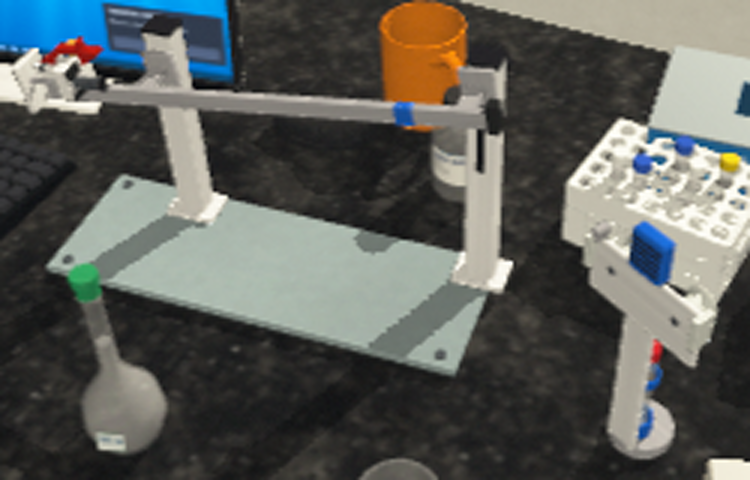

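The crops show the base corners in top crop at (445,178), (83,225), (73,102), the blue mark at (384,98), and the grip at (620,152). In the scene crop the corners are at (457,374), (48,268), (122,176), the mark at (403,102), and the grip at (653,253).

```bash
python3 - <<'E'
from h import *
from scipy.optimize import least_squares as L
T=lambda u,v:('t1',125+u/3,150+v/3)
S=lambda u,v:('s1',110+u/3,140+v/3)
pts=[(T(445,178),(-.05,-.175,.011)),(T(83,225),(-.05,.19,.011)),(T(73,102),(.075,.19,.011)),
(S(457,374),(-.05,-.175,.011)),(S(48,268),(-.05,.19,.011)),(S(122,176),(.075,.19,.011)),(T(384,95),'m'),(S(403,102),'m')]
def res(p):
    r=[]
    R=Ro.from_euler('z',p[2]).as_matrix()
    for (f,u,v),l in pts:
        l=(0,-.124,p[3]) if l=='m' else l
        r+=list(proj(f,R@np.array(l)+[p[0],p[1],0])-[u,v])
    return r
s=L(res,[.5,.15,.13,.21]);print(s.x,np.round(s.fun,1))
g=tri([T(620,152),S(653,253)]);print('grip',g,atz(*T(620,150),.219))
a=atz(*T(567,137),.17);b=atz(*T(662,182),.17);print(a,b,np.arctan2(-(a-b)[0],(a-b)[1]))
print('flask',atz(*T(221,333),.172),'beaker',atz(*T(484,328),.035))
o=get_obs();R=Ro.from_rotvec(o['tool_rot']).as_matrix();print(R)
p=s.x;Rz=Ro.from_euler('z',p[2]).as_matrix()
for n,l in dict(load=(0,-.124,.205),stopz=(-.014,.11,.197),cap=(0,-.187,.22)).items(): print(n,Rz@l+[p[0],p[1],0])
E
```

```text
[0.5378223  0.04132945 0.12373344 0.22427591] [ 1.2 -0.3 -0.1  0.3 -0.4  0.1 -0.8 -0.8 -1.1 -0.9 -0.6 -1.2  1.1  1.2
  1.1 -0.3]
grip [ 0.51008246 -0.27413506  0.19859441] [ 0.5094473 -0.2710158  0.219    ]
[ 0.52720259 -0.23494565  0.17      ] [ 0.48772658 -0.31448551  0.17      ] -0.4606870242675465
flask [0.36381314 0.06020255 0.172     ] beaker [ 0.36331639 -0.16893349  0.035     ]
[[-9.06546698e-01  4.22104417e-01 -9.72476500e-04]
 [ 4.22105483e-01  9.06545342e-01 -1.58262517e-03]
 [ 2.13560968e-04 -1.84521128e-03 -9.99998275e-01]]
load [ 0.55312613 -0.08172254  0.205     ]
stopz [0.51035336 0.14876062 0.197     ]
cap [ 0.56090146 -0.14424089  0.22      ]
```

```bash
cat >> h.py <<'E'
def pose(x,y,z,a):
    a=np.radians(a);s,c=np.sin(a),np.cos(a)
    return np.array([x,y,z]),np.array([[-s,c,0],[c,s,0],[0,0,-1.]]).T
def plan(wps,start=None):
    if start is None:
        o=get_obs();start=(np.array(o['tool_pos']),Ro.from_rotvec(o['tool_rot']).as_matrix())
    P,R=start
    for w in wps:
        p,r=pose(*w)
        print(np.round(np.r_[Ro.from_matrix(R.T@r).as_rotvec()/np.pi,R.T@(p-P)/.3],4).tolist()); P,R=p,r
E
python3 - <<'E'
from h import *
plan([(.33,.36,.34,42),(.40,.14,.36,20),(.46,-.08,.36,0),(.5095,-.2725,.29,-26.1)])
E
```

```text
[-0.0006, 0.0001, 0.128, -0.4907, -0.53, -0.3652]
[0.0, 0.0, 0.1222, -0.7011, -0.3173, -0.0667]
[0.0, 0.0, 0.1111, -0.7575, -0.0629, 0.0]
[0.0, 0.0, 0.145, -0.6417, 0.165, 0.2333]
```

Emit:
{"name": "carry_out", "arguments": {
  "rows": [
    [0,0,0.128,-0.491,-0.53,-0.365,-0.3],
    [0,0,0.128,-0.491,-0.53,-0.365,-0.3],
    [0,0,0.128,-0.491,-0.53,-0.365,-0.3],
    [0,0,0.128,-0.491,-0.53,-0.365,-0.3],
    [0,0,0.128,-0.491,-0.53,-0.365,-0.3]
  ]
}}

```text
t: 0.6
tool_pos: [0.3304, 0.3583, 0.3417]
tool_rot: [1.278, 2.869, 0.0]
contact_force: [0.9, 0.5, 0.5]
opening: 0.0555
grip_force: 0.0
```

Emit:
{"name": "carry_out", "arguments": {
  "rows": [
    [0,0,0.122,-0.701,-0.317,-0.067,-0.3],
    [0,0,0.122,-0.701,-0.317,-0.067,-0.3],
    [0,0,0.122,-0.701,-0.317,-0.067,-0.3],
    [0,0,0.122,-0.701,-0.317,-0.067,-0.3],
    [0,0,0.122,-0.701,-0.317,-0.067,-0.3]
  ]
}}

```text
t: 1.1
tool_pos: [0.4005, 0.1377, 0.3609]
tool_rot: [1.804, 2.571, -0.0]
contact_force: [-0.3, -0.0, 0.8]
opening: 0.0555
grip_force: 0.0
```

Emit:
{"name": "carry_out", "arguments": {
  "rows": [
    [0,0,0.111,-0.758,-0.063,0,-0.3],
    [0,0,0.111,-0.758,-0.063,0,-0.3],
    [0,0,0.111,-0.758,-0.063,0,-0.3],
    [0,0,0.111,-0.758,-0.063,0,-0.3],
    [0,0,0.111,-0.758,-0.063,0,-0.3]
  ]
}}

```text
t: 1.6
tool_pos: [0.4603, -0.0829, 0.3601]
tool_rot: [-2.224, -2.218, 0.002]
contact_force: [0.5, 0.3, -0.5]
opening: 0.0556
grip_force: 0.0
```

```bash
python3 - <<'E'
from h import *
d=save('wrist','w1')
cv2.imwrite('pics/w1b.png',cv2.resize(d['img'],(768,576),interpolation=cv2.INTER_CUBIC))
K,R,t=cam('w1');print(-R.T@t,K[0,0])
for z in(.215,.225): print(proj('w1',[.5531,-.0817,z]),proj('w1',[.5609,-.1442,z+.006]),proj('w1',[.5378-.1237*.1*1,.0413+.1,.185]))
o=get_obs();print(o['tool_pos'],o['opening'],o['q'])
plan([(.5095,-.2725,.29,-26.1)])
E
```

```text
[ 0.46146274 -0.00264643  0.50332855] 310.8169757794903
[351.87689669 177.46261467] [355.64742041 239.12874532] [332.76189318 -91.49607122]
[355.02519846 180.30093798] [358.77222616 243.77670738] [332.76189318 -91.49607122]
[ 0.46085297 -0.08521806  0.35962641] 0.055549754074498414 [-0.34019604 -0.3700859   1.77941855 -0.00275707  1.73315058 -0.33567088]
[-0.0004, 0.0008, 0.1434, -0.6229, 0.1657, 0.2332]
```

View pics/w1b.png

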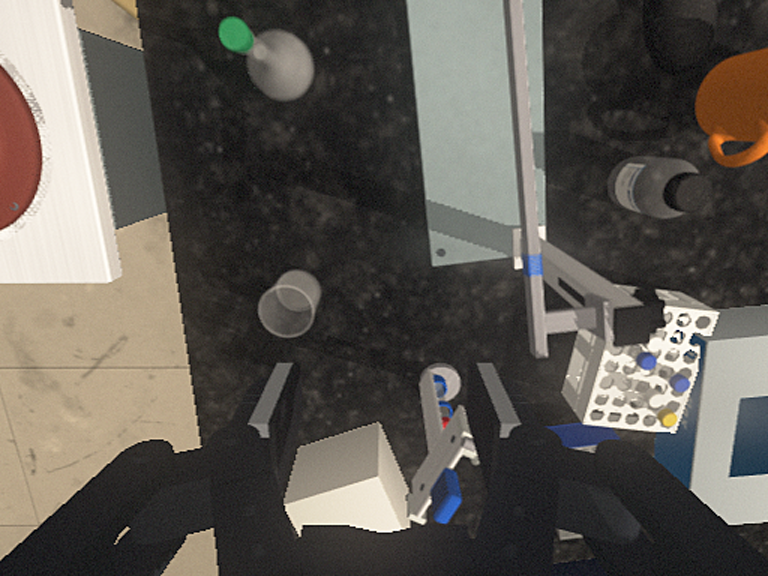

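Wrist view: blue mark top at (536,264), rail end cap at (540,352), rail at the top edge near (516,2), front-right base corner (433,266) in the enlarged picture; the flask, beaker, and bottle are clear of the rail. The carrier grip is at (446,495).

```bash
python3 - <<'E'
from h import *
from scipy.optimize import least_squares as L
T=lambda u,v:('t1',125+u/3,150+v/3)
S=lambda u,v:('s1',110+u/3,140+v/3)
W=lambda u,v:('w1',u/1.5,v/1.5)
pts=[(T(445,178),(-.05,-.175,.011)),(T(83,225),(-.05,.19,.011)),(T(73,102),(.075,.19,.011)),
(S(457,374),(-.05,-.175,.011)),(S(48,268),(-.05,.19,.011)),(S(122,176),(.075,.19,.011)),(T(384,95),-.124),(S(403,102),-.124),(W(536,264),-.124),(W(433,266),(-.05,-.175,.011)),(W(516,2),'r')]
def res(p):
    r=[]
    R=Ro.from_euler('z',p[2]).as_matrix()
    for (f,u,v),l in pts:
        if l=='r': l=p[4]
        if isinstance(l,float): l=(0,l,.185+(.1-l)*np.tan(p[3]))
        r+=list(proj(f,R@np.array(l)+[p[0],p[1],0])-[u,v])
    return r
s=L(res,[.5,.15,.13,.13,.05],loss='soft_l1');p=s.x;print(p,.185+.224*np.tan(p[3]));print(np.round(np.reshape(s.fun,(-1,2)) if s.fun.size==22 else res(p),1));print(np.round(np.reshape(res(p),(-1,2)),1).tolist())
Rz=Ro.from_euler('z',p[2]).as_matrix()
for n,l in dict(load=(0,-.124,.205),stopz=(-.014,.11,.197)).items(): print(n,Rz@l+[p[0],p[1],0])
E
```

```text
[0.54069714 0.0431615  0.13005364 0.15320244 0.02812859] 0.21958837932411768
[[ 0.6 -1.6]
 [-0.5 -0.3]
 [-1.1 -0.4]
 [-0.7 -2.3]
 [-1.1 -1.5]
 [-0.8 -1.8]
 [ 0.4  0. ]
 [ 1.1  0.3]
 [ 0.1  0.8]
 [-0.3 -0.1]
 [-0.8  0. ]]
[[0.6, -1.6], [-0.5, -0.3], [-1.1, -0.4], [-0.7, -2.3], [-1.1, -1.5], [-0.8, -1.8], [0.4, 0.0], [1.1, 0.3], [0.1, 0.8], [-0.3, -0.1], [-0.8, 0.0]]
load [ 0.55677837 -0.07979132  0.205     ]
stopz [0.51254976 0.15041692 0.197     ]
```

Emit:
{"name": "carry_out", "arguments": {
  "rows": [
    [0,0,0.144,-0.625,0.166,0.233,-0.3],
    [0,0,0.144,-0.625,0.166,0.233,-0.3],
    [0,0,0.144,-0.625,0.166,0.233,-0.3],
    [0,0,0.144,-0.625,0.166,0.233,-0.3],
    [0,0,0.144,-0.625,0.166,0.233,-0.3]
  ]
}}

```text
t: 2.15
tool_pos: [0.5093, -0.2703, 0.2862]
tool_rot: [-2.661, -1.659, 0.006]
contact_force: [-0.6, 1.0, -0.7]
opening: 0.0558
grip_force: 0.0
```

```bash
python3 - <<'E'
from h import *
d=save('wrist','w2')
cv2.imwrite('pics/w2b.png',cv2.resize(d['img'],(768,576),interpolation=cv2.INTER_CUBIC))
o=get_obs();print(o['tool_pos'],o['opening'],proj('w2',[.5095,-.2725,.219])*1.5,proj('w2',o['tool_pos'])*1.5)
E
```

```text
[ 0.50948583 -0.26913646  0.28737205] 0.05579327924818585 [386.64548792 316.09297113] [382.12148408 380.77231887]
```

View pics/w2b.png

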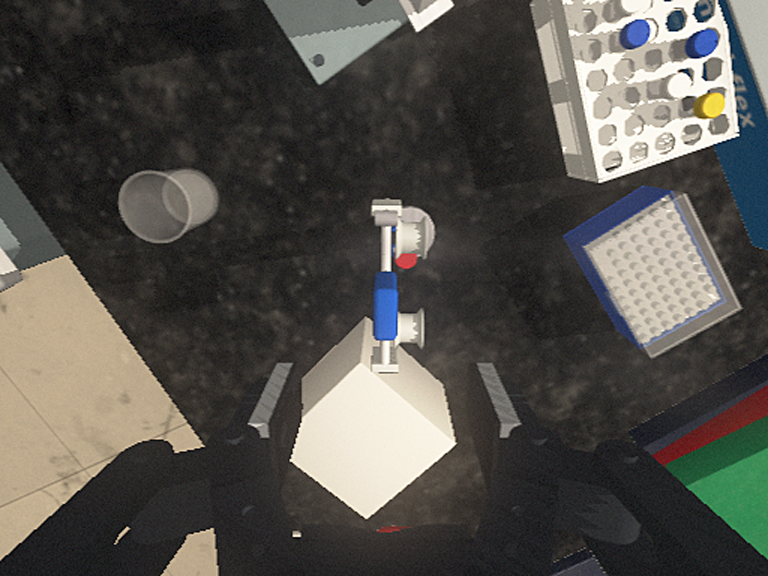

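The grip is at (386,309), square to the pads, with the bumpers at (386,208) and (385,366). It sits about 3 mm further along the carrier's +y than my estimate.

```bash
python3 - <<'E'
from h import *
plan([(.511,-.270,.187,-26.1)])
E
```

```text
[-0.0018, -0.0002, 0.0003, -0.0006, 0.0077, 0.3345]
```

Emit:
{"name": "carry_out", "arguments": {
  "rows": [
    [0,0,0,0,0.008,0.15,-0.3],
    [0,0,0,0,0.008,0.26,-0.3],
    [0,0,0,0,0.008,0.335,-0.3],
    [0,0,0,0,0.008,0.335,-0.3]
  ],
  "force": 50
}}

```text
t: 2.6
tool_pos: [0.5106, -0.2656, 0.1866]
tool_rot: [-2.655, -1.666, 0.004]
contact_force: [-0.1, 0.5, -0.3]
opening: 0.0552
grip_force: 0.0
```

Emit:
{"name": "carry_out", "arguments": {
  "rows": [
    [0,0,0,0,0,0,1],
    [0,0,0,0,0,0,1],
    [0,0,0,0,0,0,1],
    [0,0,0,0,0,0,1],
    [0,0,0,0,0,0,1]
  ],
  "force": 50
}}

```text
t: 3.1
tool_pos: [0.5129, -0.2687, 0.1931]
tool_rot: [2.661, 1.667, 0.001]
contact_force: [-2.6, 3.1, 5.9]
opening: 0.011
grip_force: 49.6
```

Emit:
{"name": "carry_out", "arguments": {
  "rows": [
    [0,0,0,0,0,-0.02,1],
    [0,0,0,0,0,-0.06,1],
    [0,0,0,0,0,-0.15,1],
    [0,0,0,0,0,-0.3,1],
    [0,0,0,0,0,-0.3,1]
  ]
}}

```text
t: 3.6
tool_pos: [0.5155, -0.2703, 0.2891]
tool_rot: [2.651, 1.661, 0.009]
contact_force: [1.6, -1.0, -2.5]
opening: 0.0112
grip_force: 49.1
```

```bash
python3 - <<'E'
from h import *
d=save('wrist','w3');e=save('scene','s3')
w=cv2.resize(d['img'][100:300,150:400],(500,400));s=cv2.resize(e['img'][150:330,240:390],(300,360))
c=np.zeros((400,800,3),np.uint8);c[:,:500]=w;c[:360,500:]=s
cv2.imwrite('pics/c3.png',c)
for i in range(3):
    o=get_obs();print(o['tool_pos'],o['tool_rot'],o['contact_force'],o['wrist_torque'],o['opening'],o['t']);get_image('wrist')
E
```

```text
[ 0.51303874 -0.268663    0.28214496] [2.65997378e+00 1.66629660e+00 1.97644675e-03] [ 0.50176411  0.68547935 -5.01576237] [ 0.01611396  0.12688207 -0.01772751] 0.010980168527217183 3.7
[ 0.51215121 -0.26804535  0.27971409] [-2.66137468e+00 -1.66712436e+00  6.70707753e-04] [-0.06749836 -0.3156115  -5.20417333] [0.11461796 0.05005247 0.00406331] 0.011094403259662409 3.75
[ 0.51168283 -0.26774306  0.27833141] [-2.65955873e+00 -1.66593666e+00  2.12736952e-03] [-0.68920336 -0.18781725 -4.49900145] [ 0.06405984  0.05801086 -0.02905706] 0.010883896857416323 3.8
```

View pics/c3.png

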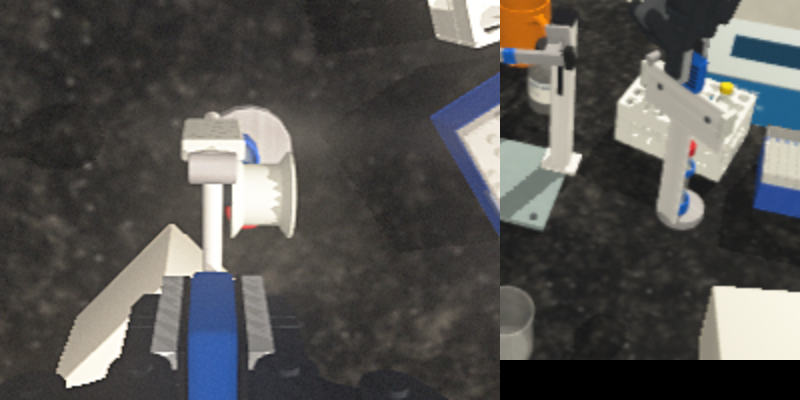

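The carrier hangs squarely in the pads (grip at (213,340) in the crop), and it is clear of the counter.

```bash
cat >> h.py <<'E'
ST=np.array([.5407,.0432,.1300]); ZR=.2196
M=np.array([[0,1,0],[1,0,0],[0,0,-1.]])
def tp(x,y,h,pitch,zr=None,yaw=None):
    Rc=Ro.from_euler('ZX',[ST[2] if yaw is None else yaw,-pitch]).as_matrix()
    P=Ro.from_euler('z',ST[2]).as_matrix()@[x,y,0]+[ST[0],ST[1],(ZR if zr is None else zr)+h]
    return P+Rc@[-.014,.0025,.0305],Rc@M
def plan2(ps,start=None):
    if start is None:
        o=get_obs();start=(np.array(o['tool_pos']),Ro.from_rotvec(o['tool_rot']).as_matrix())
    P,R=start
    for p,r in ps:
        print(np.round(p,4),np.round(np.r_[Ro.from_matrix(R.T@r).as_rotvec()/np.pi,R.T@(p-P)/.3],4).tolist()); P,R=p,r
E
python3 - <<'E'
from h import *
plan2([tp(-.075,-.124,.025,.145),tp(-.02,-.124,.012,.145)],start=(np.array([.5117,-.2677,.2772]),pose(0,0,0,-26.1)[1]))
E
```

```text
[ 0.4676 -0.0845  0.2744] [-0.0135, -0.0448, -0.186, 0.4839, -0.4006, 0.0093]
[ 0.5222 -0.0773  0.2614] [0.0, 0.0, 0.0, 0.0063, 0.1833, 0.0429]
```

Emit:
{"name": "carry_out", "arguments": {
  "rows": [
    [0,-0.01,-0.04,0.1,-0.1,0.009,1],
    [-0.005,-0.02,-0.08,0.22,-0.2,0.009,1],
    [-0.009,-0.03,-0.125,0.34,-0.3,0.009,1],
    [-0.0135,-0.045,-0.16,0.44,-0.37,0.009,1],
    [-0.0135,-0.045,-0.186,0.484,-0.4,0.009,1]
  ]
}}

```text
t: 4.35
tool_pos: [0.4661, -0.0814, 0.2751]
tool_rot: [1.987, 2.291, -0.146]
contact_force: [0.3, -0.9, -3.4]
opening: 0.0108
grip_force: 49.3
```

Emit:
{"name": "carry_out", "arguments": {
  "rows": [
    [0,0,0,0,0.02,0,1],
    [0,0,0,0.003,0.06,0.02,1],
    [0,0,0,0.006,0.12,0.043,1],
    [0,0,0,0.006,0.16,0.043,1],
    [0,0,0,0.006,0.183,0.043,1]
  ]
}}

```text
t: 4.85
tool_pos: [0.5226, -0.0788, 0.2626]
tool_rot: [1.998, 2.28, -0.148]
contact_force: [0.5, 0.2, -3.7]
opening: 0.0113
grip_force: 49.3
```

```bash
python3 - <<'E'
from h import *
for i in range(2): get_image('top')
d=save('wrist','w4');e=save('scene','s4')
w=cv2.resize(d['img'][60:300,170:470],(500,400));s=cv2.resize(e['img'][120:280,190:310],(300,400))
cv2.imwrite('pics/c4.png',np.hstack([w,s]))
o=get_obs();print(o['tool_pos'],o['tool_rot'],o['contact_force'],o['t'],tp(-.02,-.124,.012,.145))
E
```

```text
[ 0.52202862 -0.07853919  0.26422106] [ 1.99544711  2.27993104 -0.14695848] [-0.12771785  0.63888957 -4.18591721] 5.05 (array([ 0.52216954, -0.07733851,  0.2614187 ]), array([[-0.12827375,  0.99156189,  0.01873115],
       [ 0.98115635,  0.12963414, -0.14327319],
       [-0.14449243,  0.        , -0.98950591]]))
```

View pics/c4.png

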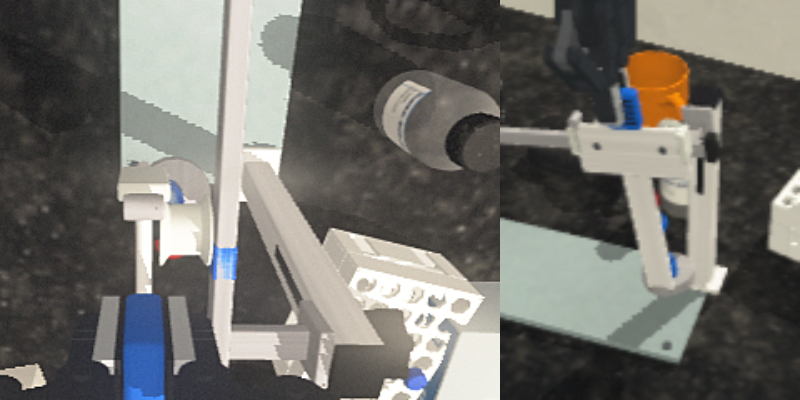

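Crop: the rail runs from (240,0) to (225,330), the carrier's rollers are still left of it at (185,230) with the rail inside hook height, and the blue mark at (225,262) is level with the carrier's middle. The rail seems slightly yawed relative to the carrier, so I'll fit its edge.

```bash
python3 - <<'E'
from h import *
from scipy.optimize import least_squares as L
def edge(fn,rows,x0,x1,sgn=-1):
    g=cv2.cvtColor(cv2.imread('pics/%s.png'%fn),cv2.COLOR_BGR2GRAY).astype(float); g=cv2.GaussianBlur(g,(3,5),0)
    out=[]
    for r in rows:
        a=int(x0(r));b=int(x1(r)); d=np.diff(g[r,a:b]); out.append((a+np.round(d,0).astype(int)).tolist() if 0 else (r,a+.5+int(np.argmin(d)),round(d.min()),a+.5+int(np.argmax(d)),round(d.max())))
    return out
# full-image coords: crop u/1.667+170, v/1.667+60
e4=edge('w4',range(62,230,12),lambda r:312-(r-60)*.05-8,lambda r:322-(r-60)*.05+6)
e1=edge('w1',range(4,225,16),lambda r:345+(r)*.065,lambda r:362+r*.065)
print(e4);print(e1)
np.save('e.npy',[0])
E
```

```text
[(62, 303.5, -43, 307.5, 36), (74, 303.5, -42, 307.5, 38), (86, 302.5, -40, 306.5, 42), (98, 302.5, -41, 305.5, 37), (110, 301.5, -40, 305.5, 40), (122, 300.5, -40, 304.5, 43), (134, 300.5, -39, 303.5, 39), (146, 315.5, -22, 303.5, 42), (158, 315.5, -18, 302.5, 36), (170, 314.5, -26, 301.5, 29), (182, 313.5, -61, 301.5, 39), (194, 312.5, -67, 300.5, 49), (206, 297.5, -66, 299.5, 48), (218, 296.5, -44, 299.5, 43)]
[(4, 360.5, -48, 358.5, 4), (20, 361.5, -50, 358.5, 3), (36, 361.5, -45, 348.5, 2), (52, 361.5, -50, 349.5, 2), (68, 362.5, -57, 351.5, 8), (84, 362.5, -52, 352.5, 6), (100, 362.5, -31, 352.5, 3), (116, 362.5, -49, 365.5, 3), (132, 363.5, -48, 360.5, 3), (148, 363.5, -44, 360.5, 4), (164, 359.5, -16, 357.5, 3), (180, 359.5, -11, 362.5, 3), (196, 362.5, -62, 372.5, 20), (212, 362.5, -4, 360.5, 6)]
```

```bash
python3 - <<'E'
from h import *
from scipy.optimize import least_squares as L
g=cv2.cvtColor(cv2.imread('pics/w1.png'),cv2.COLOR_BGR2GRAY).astype(int)
for r in(10,70,130,200): print(r,332,g[r,332:368].tolist())
g=cv2.cvtColor(cv2.imread('pics/w4.png'),cv2.COLOR_BGR2GRAY).astype(int)
for r in(62,110,210): print(r,292,g[r,292:324].tolist())
E
```

```text
10 332 [165, 165, 169, 154, 110, 86, 86, 85, 133, 165, 172, 168, 170, 168, 168, 172, 181, 174, 161, 164, 164, 165, 161, 162, 168, 163, 167, 160, 189, 127, 30, 43, 44, 49, 50, 50]
70 332 [172, 169, 169, 174, 174, 170, 171, 177, 144, 93, 88, 84, 103, 157, 178, 172, 174, 171, 171, 169, 188, 181, 164, 168, 164, 167, 168, 168, 169, 184, 120, 30, 46, 49, 46, 50]
130 332 [166, 164, 166, 168, 164, 167, 164, 166, 162, 166, 165, 165, 173, 122, 82, 87, 78, 126, 171, 173, 172, 172, 168, 171, 172, 160, 155, 164, 161, 164, 177, 118, 47, 59, 60, 65]
200 332 [48, 57, 54, 51, 48, 55, 50, 49, 43, 41, 41, 49, 47, 45, 46, 43, 59, 43, 60, 79, 85, 77, 107, 162, 174, 171, 170, 165, 172, 189, 133, 51, 40, 48, 45, 56]
62 292 [220, 221, 222, 220, 222, 221, 224, 224, 225, 227, 226, 236, 174, 118, 126, 136, 187, 219, 224, 223, 226, 226, 225, 225, 226, 226, 225, 220, 229, 215, 211, 222]
110 292 [215, 217, 217, 218, 215, 218, 217, 220, 226, 178, 128, 117, 121, 163, 222, 227, 223, 227, 226, 226, 224, 226, 222, 222, 221, 233, 227, 213, 216, 218, 217, 217]
210 292 [181, 183, 182, 203, 255, 230, 72, 127, 155, 194, 177, 155, 137, 144, 151, 137, 155, 146, 133, 140, 111, 68, 72, 80, 82, 75, 82, 74, 72, 79, 76, 73]
```

```bash
python3 - <<'E'
from h import *
from scipy.optimize import least_squares as L
ob=[('w1',10,340.1),('w1',70,344.6),('w1',130,349.),('w1',200,354.4),('w4',62,307.8),('w4',86,306.4),('w4',110,304.8),('w4',170,301.6),('w4',194,300.4)]
def pred(p,f,row):
    R=Ro.from_euler('z',p[1]).as_matrix()
    W=lambda y:proj(f,R@[-.004,y,.185+(.1-y)*np.tan(p[2])]+[p[0],.0432,0])
    ys=np.linspace(-.19,.15,60);q=np.array([W(y) for y in ys]);return np.interp(row,q[::-1,1] if q[0,1]>q[-1,1] else q[:,1],q[::-1,0] if q[0,1]>q[-1,1] else q[:,0])
f=lambda p:[pred(p,a,r)-u for a,r,u in ob]
for w in(0,300):
    s=L(lambda p:f(p)+[w*(p[2]-.153)],[.54,.12,.15]);print(s.x,np.round(s.fun,1),'z',.185+.224*np.tan(s.x[2]))
    for sl in(.12,.15,.17):
        q=L(lambda p:f([p[0],p[1],sl]),[.54,.12]);print(sl,q.x,np.round(q.fun,1))
    break
p=s.x;print('load',Ro.from_euler('z',p[1]).as_matrix()@[0,-.124,0]+[p[0],.0432,0])
E
```

```text
[0.54062258 0.11743322 0.17255287] [-0.1 -0.1  0.1 -0.  -0.   0.   0.2  0.  -0.2  0. ] z 0.224040079329698
0.12 [0.54153985 0.1283083 ] [-0.6 -0.8 -0.8 -1.1  0.3  0.4  0.6  0.5  0.4]
0.15 [0.54101432 0.12216853] [-0.3 -0.4 -0.3 -0.5  0.1  0.2  0.4  0.2  0.1]
0.17 [0.54066678 0.11797484] [-0.1 -0.1  0.  -0.1 -0.   0.   0.3  0.  -0.1]
load [ 0.55515086 -0.07994597  0.        ]
```

```bash
python3 - <<'E'
import h
from h import *
s=tp(-.02,-.124,.012,.145)
h.ST=np.array([.5408,.0432,.120]);h.ZR=.2212
plan2([tp(0,-.124,.011,.157),tp(0,-.124,.004,.157)],start=s)
E
sed -i 's/^ST=.*/ST=np.array([.5408,.0432,.1200]); ZR=.2212/' h.py
```

```text
[ 0.5409 -0.0744  0.2619] [0.0005, -0.0038, 0.0031, 0.0014, 0.0631, -0.0019]
[ 0.5409 -0.0744  0.2549] [0.0, 0.0, 0.0, 0.0036, 0.0, 0.023]
```

Emit:
{"name": "carry_out", "arguments": {
  "rows": [
    [0,-0.004,0.003,0.001,0.015,-0.002,1],
    [0,-0.004,0.003,0.001,0.03,-0.002,1],
    [0,-0.004,0.003,0.001,0.048,-0.002,1],
    [0,-0.004,0.003,0.001,0.063,-0.002,1],
    [0,-0.004,0.003,0.001,0.063,-0.002,1]
  ]
}}

```text
t: 5.55
tool_pos: [0.5415, -0.075, 0.2654]
tool_rot: [1.997, 2.263, -0.157]
contact_force: [0.2, 0.2, -3.3]
opening: 0.0113
grip_force: 49.3
```

Emit:
{"name": "carry_out", "arguments": {
  "rows": [
    [0,0,0,0.001,0,0.005,1],
    [0,0,0,0.002,0,0.01,1],
    [0,0,0,0.002,0,0.014,1],
    [0,0,0,0.002,0,0.014,1]
  ]
}}

```text
t: 5.95
tool_pos: [0.5407, -0.0752, 0.2607]
tool_rot: [1.998, 2.263, -0.157]
contact_force: [-0.4, 0.5, -4.5]
opening: 0.011
grip_force: 49.3
```

```bash
python3 - <<'E'
from h import *
F=[]
for i in range(3):
    if i==0:d=save('wrist','w5')
    elif i==1:e=save('scene','s5')
    else: get_image('top')
    o=get_obs();F.append(np.r_[o['tool_pos'],o['contact_force']])
print(np.round(np.mean(F,0),4))
w=cv2.resize(d['img'][60:300,170:470],(500,400));s=cv2.resize(e['img'][120:280,190:310],(300,400))
cv2.imwrite('pics/c5.png',np.hstack([w,s]))
E
```

```text
[ 0.5409 -0.0752  0.261  -0.2619 -0.2014 -3.6853]
```

View pics/c5.png

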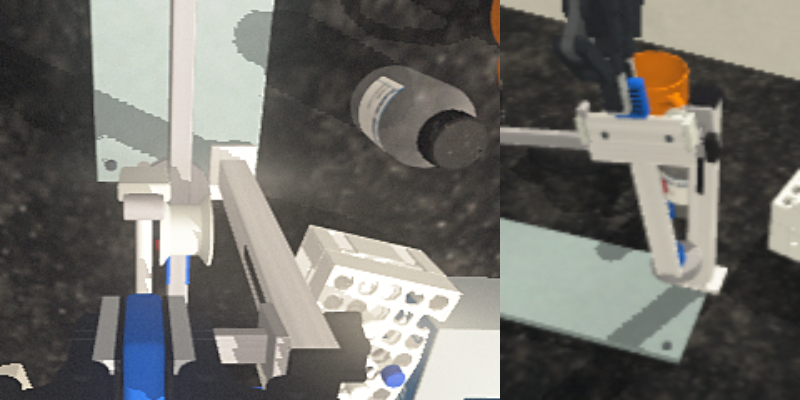

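The rail and carrier are now parallel, and the roller (185,230) sits over the rail (182,100), with the tread still above it. Now I'll lower by feel.

Emit:
{"name": "carry_out", "arguments": {
  "rows": [
    [0,0,0,0,0,0.004,1],
    [0,0,0,0,0,0.008,1],
    [0,0,0,0,0,0.012,1],
    [0,0,0,0,0,0.014,1],
    [0,0,0,0,0,0.014,1]
  ]
}}

```text
t: 6.6
tool_pos: [0.5411, -0.0759, 0.2573]
tool_rot: [1.997, 2.263, -0.157]
contact_force: [-0.2, -0.3, -2.1]
opening: 0.0109
grip_force: 49.6
```

Emit:
{"name": "carry_out", "arguments": {
  "rows": [
    [0,0,0,0,0,0.003,1],
    [0,0,0,0,0,0.005,1],
    [0,0,0,0,0,0.005,1]
  ]
}}

```text
t: 6.9
tool_pos: [0.5413, -0.0762, 0.2571]
tool_rot: [1.997, 2.262, -0.156]
contact_force: [-3.4, 1.3, 5.5]
opening: 0.0113
grip_force: 50.6
```

Contact shows a sideways push of -3.4 N, so a flange flare is touching on the +x side. I'll lift a little, shift toward -x, and lower again.

Emit:
{"name": "carry_out", "arguments": {
  "rows": [
    [0,0,0,0,0,-0.005,1],
    [0,0,0,0,-0.005,-0.005,1],
    [0,0,0,0,-0.005,0,1],
    [0,0,0,0,-0.005,0,1],
    [0,0,0,0,-0.005,0,1]
  ]
}}

```text
t: 7.4
tool_pos: [0.5406, -0.0762, 0.257]
tool_rot: [1.996, 2.261, -0.153]
contact_force: [-0.2, 0.9, 5.5]
opening: 0.011
grip_force: 50.5
```

Emit:
{"name": "carry_out", "arguments": {
  "rows": [
    [0,0,0,0,-0.004,0,1],
    [0,0,0,0,-0.008,0,1],
    [0,0,0,0,-0.008,0,1]
  ]
}}

```text
t: 7.7
tool_pos: [0.5388, -0.0765, 0.2569]
tool_rot: [1.995, 2.26, -0.151]
contact_force: [5.4, 2.6, 5.3]
opening: 0.011
grip_force: 50.6
```

Emit:
{"name": "carry_out", "arguments": {
  "rows": [
    [0,0,0,0,0.004,0,1],
    [0,0,0,0,0.008,0,1],
    [0,0,0,0,0.008,0,1]
  ]
}}

```text
t: 8.0
tool_pos: [0.5395, -0.0765, 0.257]
tool_rot: [1.997, 2.262, -0.158]
contact_force: [-2.4, 1.6, 8.1]
opening: 0.0114
grip_force: 51.2
```

```bash
python3 - <<'E'
from h import *
F=[]
for i in range(3):
    if i==0:d=save('wrist','w6')
    elif i==1:e=save('scene','s6')
    else: get_image('top')
    o=get_obs();F.append(np.r_[o['tool_pos'],o['contact_force'],o['wrist_torque']])
print(np.round(np.mean(F,0),4))
w=cv2.resize(d['img'][150:270,220:320],(400,480),interpolation=cv2.INTER_CUBIC);s=cv2.resize(e['img'][150:240,210:285],(400,480),interpolation=cv2.INTER_CUBIC)
cv2.imwrite('pics/c6.png',np.hstack([w,s]))
E
```

```text
[ 0.5395 -0.0765  0.257  -2.0099  1.5841  8.8767  0.4891  0.2418 -0.0676]
```

View pics/c6.png

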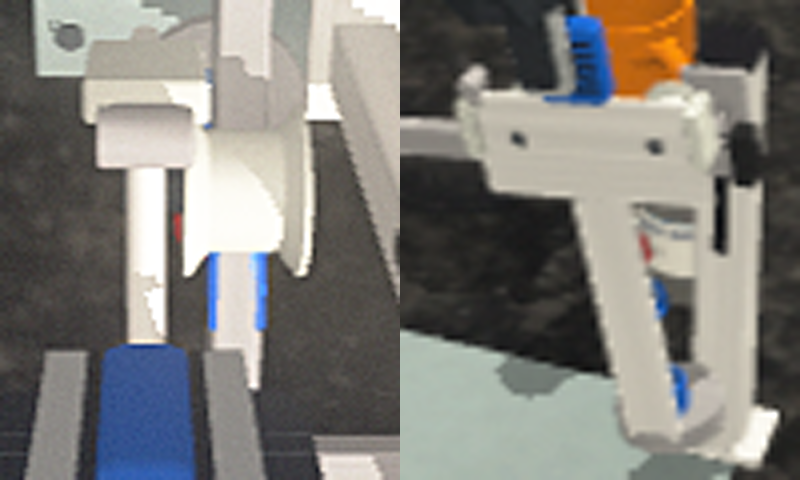

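The rail (240) sits in the roller groove between the flanges (190 and 305). The uphill edge of the blue mark is at row 330, and the grip's front edge is at row 345. I'll check the position along the rail.

```bash
python3 - <<'E'
from h import *
Rz=Ro.from_euler('z',ST[2]).as_matrix()
loc=lambda X:Rz.T@(np.array(X)-[ST[0],ST[1],0])
o=get_obs();print('tcp',loc(o['tool_pos']))
m=atz('w6',280,150+330/4,.2225);print('mark uphill edge',loc(m), 'expect y -.131')
g=atz('w6',220+145/4,150+347/4,.257+.030+.004);print('grip top front edge (expect mid+.014)',loc(g))
for y in(.0,): 
    b=atz('w6',220+145/4,150+105/4,.2225+.028-.007);print('front bumper rear/top edge',loc(b))
# grip in tool frame
img=cv2.imread('pics/w6.png');h=cv2.cvtColor(img,cv2.COLOR_BGR2HSV)
print([ (r,h[r,255].tolist()) for r in range(230,262,2)])
img=cv2.imread('pics/w4.png');h=cv2.cvtColor(img,cv2.COLOR_BGR2HSV).astype(int)
b=[r for r in range(150,290) if (h[r,302:312,0]>95).all() and (h[r,302:312,1]>120).all()];print(b[:1],b[-1:])
for r in (b[0],b[-1]+1): print(loc(atz('w4',306,r-.5,.2225)))
E
```

```text
tcp [-0.01560549 -0.11864067  0.25700412]
mark uphill edge [ 0.00050931 -0.12908178  0.2225    ] expect y -.131
grip top front edge (expect mid+.014) [-0.01484374 -0.08398658  0.291     ]
front bumper rear/top edge [-0.01475158 -0.08076952  0.2435    ]
[(230, [21, 26, 223]), (232, [17, 26, 222]), (234, [17, 25, 231]), (236, [111, 188, 137]), (238, [111, 138, 142]), (240, [111, 139, 143]), (242, [111, 148, 141]), (244, [111, 149, 142]), (246, [110, 148, 145]), (248, [110, 156, 141]), (250, [111, 157, 143]), (252, [112, 149, 144]), (254, [110, 158, 139]), (256, [110, 168, 140]), (258, [109, 171, 139]), (260, [110, 156, 147])]
[209] [211]
[-0.00031971 -0.11459857  0.2225    ]
[-1.38598863e-04 -1.16774800e-01  2.22500000e-01]
```

```bash
python3 - <<'E'
from h import *
o=get_obs();P=np.array(o['tool_pos']);R=Ro.from_rotvec(o['tool_rot']).as_matrix()
c4=lambda X:np.round((proj('w6',X)-[220,150])*4,0)
for dz in (.0155,.011):
  for dy in(-.0025,.003,.008):
    f=lambda x,y,z:c4(P+R@(M@np.array([x,y+dy,z+dz])))  # M symmetric: carrier->tool
    print(dz,dy,'gripTF',f(0,.014,.017),'gripBF',f(0,.014,-.017),'bumpTopOut',f(0,.049,-.018),'bumpBotOut',f(0,.049,-.044),'roller axle front',f(.014,.028,-.037), 'wid',f(.008,.049,-.018)-f(-.008,.049,-.018))
E
```

```text
0.0155 -0.0025 gripTF [136. 473.] gripBF [137. 329.] bumpTopOut [137.  59.] bumpBotOut [138.  17.] roller axle front [238. 176.] wid [133.   0.]
0.0155 0.003 gripTF [136. 425.] gripBF [137. 289.] bumpTopOut [137.  14.] bumpBotOut [138. -22.] roller axle front [239. 138.] wid [135.   0.]
0.0155 0.008 gripTF [135. 380.] gripBF [137. 252.] bumpTopOut [136. -28.] bumpBotOut [137. -58.] roller axle front [240. 103.] wid [137.   0.]
0.011 -0.0025 gripTF [136. 450.] gripBF [138. 314.] bumpTopOut [137.  51.] bumpBotOut [138.  11.] roller axle front [236. 166.] wid [130.   0.]
0.011 0.003 gripTF [136. 403.] gripBF [137. 275.] bumpTopOut [137.   7.] bumpBotOut [138. -27.] roller axle front [237. 129.] wid [131.   0.]
0.011 0.008 gripTF [136. 360.] gripBF [137. 239.] bumpTopOut [137. -34.] bumpBotOut [138. -63.] roller axle front [237.  95.] wid [133.   0.]
```

Its middle is within about 5 mm of the mark, and it is seated. I'll ease the load a little, then release.

Emit:
{"name": "carry_out", "arguments": {
  "rows": [
    [0,0,0,0,-0.002,-0.001,1],
    [0,0,0,0,-0.003,-0.002,1],
    [0,0,0,0,-0.003,-0.002,1]
  ]
}}

```text
t: 8.45
tool_pos: [0.5392, -0.0765, 0.257]
tool_rot: [1.996, 2.261, -0.156]
contact_force: [2.0, 1.8, 5.9]
opening: 0.0108
grip_force: 50.7
```

Emit:
{"name": "carry_out", "arguments": {
  "rows": [
    [0,0,0,0,0.001,-0.002,1],
    [0,0,0,0,0.001,-0.002,-0.3],
    [0,0,0,0,0.001,-0.002,-0.3],
    [0,0,0,0,0.001,-0.002,-0.3],
    [0,0,0,0,0.001,-0.002,-0.3]
  ]
}}

```text
t: 8.95
tool_pos: [0.5385, -0.0762, 0.2557]
tool_rot: [1.998, 2.264, -0.159]
contact_force: [-0.9, 0.2, -0.0]
opening: 0.0552
grip_force: 0.0
```

Emit:
{"name": "carry_out", "arguments": {
  "rows": [
    [0,0,0,0,0,0,-0.3],
    [0,0,0,0,0,0,-0.3],
    [0,0,0,0,0,-0.15,-0.3],
    [0,0,0,0,0,-0.3,-0.3],
    [0,0,0,0,0,-0.3,-0.3]
  ]
}}

```text
t: 9.45
tool_pos: [0.5395, -0.0621, 0.3542]
tool_rot: [1.99, 2.254, -0.146]
contact_force: [-0.0, -1.1, 0.6]
opening: 0.0554
grip_force: 0.0
```

```bash
python3 - <<'E'
from h import *
Rz=Ro.from_euler('z',ST[2]).as_matrix()
for i in range(6):
    d=save('scene' if i%2 else 'top','r%d'%i)
    h=cv2.cvtColor(d['img'],cv2.COLOR_BGR2HSV); 
    m=cv2.inRange(h,(100,130,60),(125,255,255))
    n,l,s,c=cv2.connectedComponentsWithStats(m)
    k=[(s[j,4],c[j].round(1).tolist()) for j in range(1,n) if s[j,4]>8]
    if i%2:
        k=[q for q in k if 110<q[1][0]<300 and 120<q[1][1]<240]
    else: k=[q for q in k if 140<q[1][0]<300 and 140<q[1][1]<230]
    print(i,k)
o=get_obs();print(o['t'],o['tool_pos'],o['contact_force'],o['opening'])
for y in(-.124,.058):
    X=Rz@[-.014,y,0]+[ST[0],ST[1],.185+(.1-y)*.161+.046];print(y,proj('r0',X),proj('r1',X))
E
```

```text
0 [(np.int32(62), [210.3, 191.5])]
1 [(np.int32(39), [244.0, 177.9]), (np.int32(17), [212.8, 200.9]), (np.int32(15), [217.5, 218.0])]
2 [(np.int32(9), [252.4, 183.1]), (np.int32(64), [204.9, 192.4])]
3 [(np.int32(34), [244.0, 178.5]), (np.int32(16), [207.7, 200.6]), (np.int32(17), [212.5, 217.2])]
4 [(np.int32(9), [252.4, 183.1]), (np.int32(65), [199.7, 193.3])]
5 [(np.int32(34), [244.0, 178.5]), (np.int32(16), [202.2, 200.0]), (np.int32(18), [207.3, 216.7])]
9.75 [ 0.53649829 -0.06214686  0.3433623 ] [0.26866319 0.17792151 0.62144078] 0.0555705108766528
-0.124 [253.80652975 184.53971909] [242.21251142 159.762539  ]
0.058 [179.41336299 196.15123058] [162.84226759 155.63352397]
```

The carrier is rolling freely. I'll close the fingers clear of it while it settles.

Emit:
{"name": "carry_out", "arguments": {
  "rows": [
    [0,0,0,0,0,0,1],
    [0,0,0,0,0,0,1],
    [0,0,0,0,0,0,1],
    [0,0,0,0,0,0,1],
    [0,0,0,0,0,0,1]
  ],
  "force": 30
}}

```text
t: 10.25
tool_pos: [0.5371, -0.0621, 0.3455]
tool_rot: [1.997, 2.263, -0.157]
contact_force: [-0.9, 0.8, 0.6]
opening: 0.0002
grip_force: 0.0
```

Emit:
{"name": "carry_out", "arguments": {
  "rows": [
    [0,0,0,0,0,0,1],
    [0,0,0,0,0,0,1],
    [0,0,0,0,0,0,1],
    [0,0,0,0,0,0,1],
    [0,0,0,0,0,0,1]
  ]
}}

```text
t: 10.75
tool_pos: [0.5371, -0.0621, 0.3455]
tool_rot: [1.997, 2.263, -0.157]
contact_force: [-0.3, 0.5, -0.3]
opening: 0.0003
grip_force: 0.0
```

```bash
cat >> h.py <<'E'
def blue(fn='q'):
    for nm in('top','scene'):
        d=save(nm,fn+nm); hh=cv2.cvtColor(d['img'],cv2.COLOR_BGR2HSV); m=cv2.inRange(hh,(100,130,60),(125,255,255))
        n,l,s,c=cv2.connectedComponentsWithStats(m)
        print(nm,[(int(s[j,4]),c[j].round(1).tolist()) for j in range(1,n) if s[j,4]>8 and 130<c[j][0]<300 and 140<c[j][1]<250])
E
python3 - <<'E'
from h import *
blue('q1');blue('q2')
Rz=Ro.from_euler('z',ST[2]).as_matrix()
for y in(.04,.06,.08): # grip centre with tilt
    X=Rz@[-.014,y+.046*.16,0]+[ST[0],ST[1],.185+(.1-y)*.163+.055];print(y,proj('q1top',X))
loc=lambda X:Rz.T@(np.array(X)-[ST[0],ST[1],0])
o=get_obs();print(o['t'],loc(o['tool_pos']),o['contact_force'],o['opening'])
def P(x,y,h):
    R=Ro.from_euler('ZX',[ST[2],-.16]).as_matrix()
    return Rz@[x,y,0]+[ST[0],ST[1],.185+(.1-y)*.163+h],R@M
plan2([P(-.016,-.03,.09),P(-.016,-.025,.008)])
E
```

```text
top [(9, [252.4, 183.1])]
scene [(10, [174.6, 160.7]), (34, [244.0, 178.5]), (17, [181.6, 197.9]), (18, [187.0, 214.3])]
top []
scene [(10, [174.6, 160.7]), (44, [244.0, 177.6]), (17, [181.6, 197.9]), (18, [187.0, 214.3])]
0.04 [182.81244144 194.90408247]
0.06 [174.79913324 196.15997937]
0.08 [166.838944   197.40755112]
10.95 [-0.01624607 -0.10415002  0.34549754] [-0.29940576  1.0014578  -0.32091501] -0.00017862951400601516
[0.5285 0.0115 0.2962] [0.0006, -0.0006, 0.0014, 0.27, 0.0017, 0.1234]
[0.5279 0.0165 0.2134] [0.0, 0.0, 0.0, 0.0604, -0.0, 0.2699]
```

```bash
python3 - <<'E'
from h import *
Rz=Ro.from_euler('z',ST[2]).as_matrix()
print(proj('s6',Rz@[-.014,-.128+.046*.16,0]+[ST[0],ST[1],.185+.228*.163+.046]))
for y in(.04,.05,.06,.07):
    print(y,proj('q1scene',Rz@[-.014,y+.046*.16,0]+[ST[0],ST[1],.185+(.1-y)*.163+.046]),proj('q1scene',Rz@[-.014,y+.063*.16,0]+[ST[0],ST[1],.185+(.1-y)*.163+.063]))
img=cv2.imread('pics/q2scene.png');h=cv2.cvtColor(img,cv2.COLOR_BGR2HSV)
m=cv2.inRange(h[140:180,150:200],(98,110,50),(126,255,255));ys,xs=np.where(m);print(xs.min()+150,xs.max()+150,ys.min()+140,ys.max()+140,len(xs))
for r in range(150,170,2): print(r,''.join('#' if v else '.' for v in m[r-140]))
E
```

```text
[240.59164625 159.00049118]
0.04 [167.02863468 155.35288892] [164.56505019 148.47074847]
0.05 [162.99728039 155.1529953 ] [160.49228889 148.29932442]
0.06 [159.00170317 154.95487567] [156.45614098 148.12944143]
0.07 [155.04142885 154.75850653] [152.45611497 147.96107883]
150 187 140 167 490
150 ##############...................####.............
152 ##############...................####.............
154 .#############...................####.............
156 #########.#####...................###.............
158 ###############...................###.............
160 ################.......########...####............
162 ##...############......##.......######............
164 ...........####...................####............
166 ...................................###............
168 ..................................................
```

```bash
python3 - <<'E'
from h import *
Rz=Ro.from_euler('z',ST[2]).as_matrix()
def hit(fn,u,v,x=0.):
    c,d=ray(fn,u,v);c=Rz.T@(c-[ST[0],ST[1],0]);d=Rz.T@d;return c+d*(x-c[0])/d[0]
for fn in('s6','r1','r5','q2scene'):
    hh=cv2.cvtColor(cv2.imread('pics/%s.png'%fn),cv2.COLOR_BGR2HSV);m=cv2.inRange(hh,(100,130,60),(125,255,255))
    n,l,s,c=cv2.connectedComponentsWithStats(m)
    for j in range(1,n):
        if 10<s[j,4]<40 and 170<c[j][0]<300 and 185<c[j][1]<250: print(fn,s[j,4],c[j],hit(fn,*c[j]).round(4))
E
```

```text
s6 14 [262.28571429 222.42857143] [ 0.     -0.1613  0.0908]
r1 17 [212.82352941 200.94117647] [ 0.     -0.0419  0.1232]
r1 15 [217.53333333 218.        ] [ 0.     -0.0494  0.0706]
r5 16 [202.25 200.  ] [ 0.     -0.0148  0.1186]
r5 18 [207.27777778 216.66666667] [ 0.     -0.0223  0.0668]
q2scene 17 [181.64705882 197.88235294] [0.     0.0398 0.1102]
q2scene 18 [187.         214.27777778] [0.     0.0331 0.0582]
```

The carrier is at rest at the buffer (middle at about y +60). Next I approach its rear bumper.

Emit:
{"name": "carry_out", "arguments": {
  "rows": [
    [0,0,0.001,0.13,0.002,0.02,1],
    [0,0,0.001,0.23,0.002,0.08,1],
    [0,0,0.001,0.265,0.002,0.123,1],
    [0,0,0.001,0.265,0.002,0.123,1]
  ]
}}

```text
t: 11.35
tool_pos: [0.5275, 0.0108, 0.2936]
tool_rot: [2.0, 2.264, -0.161]
contact_force: [0.4, 0.3, 0.0]
opening: 0.0004
grip_force: 0.0
```

Emit:
{"name": "carry_out", "arguments": {
  "rows": [
    [0,0,0,0.02,0,0.1,1],
    [0,0,0,0.04,0,0.18,1],
    [0,0,0,0.05,0,0.24,1],
    [0,0,0,0.05,0,0.262,1],
    [0,0,0,0.05,0,0.262,1]
  ]
}}

```text
t: 11.85
tool_pos: [0.5285, 0.0116, 0.2163]
tool_rot: [2.002, 2.259, -0.158]
contact_force: [-0.5, -0.4, 0.7]
opening: -0.0001
grip_force: 0.0
```

```bash
python3 - <<'E'
from h import *
Rz=Ro.from_euler('z',ST[2]).as_matrix()
F=[]
for i in range(3):
    save('wrist','w7') if i==0 else get_image('top'); o=get_obs();F.append(np.r_[Rz.T@(np.array(o['tool_pos'])-[ST[0],ST[1],0]),o['contact_force']])
print(np.round(np.mean(F,0),4),o['t']);y=np.mean(F,0)[1];print('edge',.185+(.1-y)*.16)
# white bumper rear face in wrist image: bright mask
g=cv2.imread('pics/w7.png');r=o
P=np.array(o['tool_pos']);print('tip px',proj('w7',P))
for yy in(.005,.0115,.018):
    X=Rz@[-.014,yy,0]+[ST[0],ST[1],.185+(.1-yy)*.16+.028];print(yy,proj('w7',X))
gg=cv2.cvtColor(g,cv2.COLOR_BGR2GRAY)
print([(v,int(gg[v,250]),int(gg[v,256]),int(gg[v,262])) for v in range(150,260,4)])
E
```

```text
[-0.0151 -0.0297  0.2181  0.4273 -0.1258  0.1412] 12.0
edge 0.20575410903300137
tip px [256.51772137 255.89803544]
0.005 [258.53210696 206.50307883]
0.0115 [258.56371111 192.04420615]
0.018 [258.59630118 177.13427062]
[(150, 228, 254, 255), (154, 196, 254, 255), (158, 207, 254, 255), (162, 216, 254, 255), (166, 246, 254, 245), (170, 254, 254, 254), (174, 254, 254, 254), (178, 255, 255, 255), (182, 227, 229, 229), (186, 229, 227, 228), (190, 227, 228, 231), (194, 228, 231, 228), (198, 227, 228, 228), (202, 234, 227, 228), (206, 165, 158, 229), (210, 165, 167, 165), (214, 166, 170, 164), (218, 169, 164, 164), (222, 163, 166, 168), (226, 233, 158, 163), (230, 224, 223, 235), (234, 220, 227, 227), (238, 143, 50, 141), (242, 157, 74, 157), (246, 154, 66, 158), (250, 153, 69, 156), (254, 156, 67, 155), (258, 157, 67, 153)]
```

Emit:
{"name": "carry_out", "arguments": {
  "rows": [
    [0,0,0,0.025,0,0.008,1],
    [0,0,0,0.055,0,0.008,1],
    [0,0,0,0.065,0,0.008,1],
    [0,0,0,0.07,0,0.008,1],
    [0,0,0,0.07,0,0.008,1]
  ]
}}

```text
t: 12.5
tool_pos: [0.5261, 0.0331, 0.2109]
tool_rot: [2.0, 2.26, -0.156]
contact_force: [-0.4, 0.1, -0.3]
opening: 0.0
grip_force: 0.0
```

Emit:
{"name": "carry_out", "arguments": {
  "rows": [
    [0,0,0,0.005,0,0,1],
    [0,0,0,0.01,0,0,1],
    [0,0,0,0.015,0,0,1],
    [0,0,0,0.015,0,0,1]
  ]
}}

```text
t: 12.9
tool_pos: [0.5256, 0.0372, 0.2102]
tool_rot: [2.001, 2.26, -0.157]
contact_force: [-0.2, 0.9, -1.3]
opening: 0.0001
grip_force: 0.0
```

Emit:
{"name": "carry_out", "arguments": {
  "rows": [
    [0,0,0,0.005,0,0,1],
    [0,0,0,0.01,0,0,1],
    [0,0,0,0.015,0,0,1],
    [0,0,0,0.015,0,0,1]
  ]
}}

```text
t: 13.3
tool_pos: [0.525, 0.0417, 0.2094]
tool_rot: [2.001, 2.26, -0.157]
contact_force: [-0.0, 0.5, 0.2]
opening: -0.0002
grip_force: 0.0
```

Emit:
{"name": "carry_out", "arguments": {
  "rows": [
    [0,0,0,0.005,0,0,1],
    [0,0,0,0.01,0,0,1],
    [0,0,0,0.015,0,0,1],
    [0,0,0,0.015,0,0,1]
  ]
}}

```text
t: 13.7
tool_pos: [0.5246, 0.0456, 0.2089]
tool_rot: [2.0, 2.259, -0.158]
contact_force: [0.3, -2.9, 0.1]
opening: -0.0002
grip_force: 1.5
```

Emit:
{"name": "carry_out", "arguments": {
  "rows": [
    [0,0,0,0.005,0,0,1],
    [0,0,0,0.01,0,0,1],
    [0,0,0,0.015,0,0,1],
    [0,0,0,0.015,0,0,1]
  ]
}}

```text
t: 14.1
tool_pos: [0.524, 0.0503, 0.2081]
tool_rot: [2.0, 2.259, -0.157]
contact_force: [1.1, -4.2, 1.0]
opening: -0.0003
grip_force: 2.2
```

Emit:
{"name": "carry_out", "arguments": {
  "rows": [
    [0,0,0,0.005,0,0,1],
    [0,0,0,0.01,0,0,1],
    [0,0,0,0.015,0,0,1],
    [0,0,0,0.015,0,0,1]
  ]
}}

```text
t: 14.5
tool_pos: [0.5234, 0.0546, 0.2074]
tool_rot: [2.0, 2.259, -0.157]
contact_force: [0.0, -5.8, 0.8]
opening: -0.0002
grip_force: 2.5
```

Emit:
{"name": "carry_out", "arguments": {
  "rows": [
    [0,0,0,0.005,0,0,1],
    [0,0,0,0.01,0,0,1],
    [0,0,0,0.015,0,0,1],
    [0,0,0,0.015,0,0,1]
  ]
}}

```text
t: 14.9
tool_pos: [0.5229, 0.0589, 0.2068]
tool_rot: [2.001, 2.259, -0.158]
contact_force: [-0.1, -5.2, 1.2]
opening: -0.0
grip_force: 2.5
```

Emit:
{"name": "carry_out", "arguments": {
  "rows": [
    [0,0,0,0.005,0,0,1],
    [0,0,0,0.01,0,0,1],
    [0,0,0,0.01,0,0,1]
  ]
}}

```text
t: 15.2
tool_pos: [0.5225, 0.062, 0.2062]
tool_rot: [2.001, 2.259, -0.157]
contact_force: [-0.2, -4.0, 2.1]
opening: -0.0
grip_force: 2.4
```

Emit:
{"name": "carry_out", "arguments": {
  "rows": [
    [0,0,0,0.004,0,0,1],
    [0,0,0,0.007,0,0,1],
    [0,0,0,0.007,0,0,1]
  ]
}}

```text
t: 15.5
tool_pos: [0.5222, 0.0643, 0.2059]
tool_rot: [2.001, 2.26, -0.157]
contact_force: [-0.5, -3.9, 1.2]
opening: -0.0002
grip_force: 2.1
```

Emit:
{"name": "carry_out", "arguments": {
  "rows": [
    [0,0,0,0.004,0,0,1],
    [0,0,0,0.008,0,0,1],
    [0,0,0,0.008,0,0,1]
  ]
}}

```text
t: 15.8
tool_pos: [0.5219, 0.0665, 0.2055]
tool_rot: [2.001, 2.26, -0.157]
contact_force: [-0.2, -4.8, 1.6]
opening: -0.0003
grip_force: 2.4
```

Emit:
{"name": "carry_out", "arguments": {
  "rows": [
    [0,0,0,0.004,0,0,1],
    [0,0,0,0.007,0,0,1],
    [0,0,0,0.007,0,0,1]
  ]
}}

```text
t: 16.1
tool_pos: [0.5219, 0.0671, 0.2055]
tool_rot: [1.999, 2.257, -0.16]
contact_force: [-0.1, -9.5, 2.7]
opening: 0.0002
grip_force: 4.8
```

Emit:
{"name": "carry_out", "arguments": {
  "rows": [
    [0,0,0,0.002,0,0,1],
    [0,0,0,0.002,0,0,1],
    [0,0,0,0.002,0,0,1]
  ]
}}

```text
t: 16.4
tool_pos: [0.5219, 0.0672, 0.2056]
tool_rot: [1.999, 2.256, -0.162]
contact_force: [-0.8, -10.7, 3.0]
opening: 0.0
grip_force: 5.7
```

Emit:
{"name": "carry_out", "arguments": {
  "rows": [
    [0,0,0,0.003,0,0,1],
    [0,0,0,0.003,0,0,1],
    [0,0,0,0.003,0,0,1]
  ]
}}

```text
t: 16.7
tool_pos: [0.522, 0.0672, 0.2056]
tool_rot: [1.998, 2.255, -0.163]
contact_force: [-0.3, -13.8, 2.7]
opening: -0.0002
grip_force: 7.1
```

Emit:
{"name": "carry_out", "arguments": {
  "rows": [
    [0,0,0,0.001,0,0,1],
    [0,0,0,0.001,0,0,1]
  ]
}}

```text
t: 16.9
tool_pos: [0.522, 0.0672, 0.2056]
tool_rot: [1.998, 2.254, -0.164]
contact_force: [-0.3, -14.9, 2.6]
opening: -0.0001
grip_force: 7.5
```

```bash
python3 - <<'E'
from h import *
F=[]
for i in range(4):
    save('scene','h1') if i==0 else get_image('wrist'); o=get_obs();F.append(np.r_[o['tool_pos'],o['contact_force']])
print(np.round(np.mean(F,0),4),o['t'])
E
```

```text
[  0.522    0.0672   0.2056  -0.0848 -15.0626   2.545 ] 17.1
```

Emit:
{"name": "carry_out", "arguments": {
  "rows": [
    [0,0,0,-0.005,0,0,1],
    [0,0,0,-0.01,0,0,1],
    [0,0,0,-0.02,0,0,1],
    [0,0,0,-0.05,0,0,1],
    [0,0,0,-0.12,0,0,1]
  ]
}}

```text
t: 17.6
tool_pos: [0.5257, 0.0363, 0.2099]
tool_rot: [2.0, 2.264, -0.154]
contact_force: [-0.0, -1.2, 0.8]
opening: 0.0001
grip_force: 0.0
```

Emit:
{"name": "carry_out", "arguments": {
  "rows": [
    [0,0,0,-0.02,0,-0.05,1],
    [0,0,0,-0.03,0,-0.2,1],
    [0,0,0,-0.04,0,-0.35,1],
    [0,0,0,-0.04,0,-0.4,1],
    [0,0,0,-0.04,0,-0.4,1]
  ]
}}

```text
t: 18.1
tool_pos: [0.5263, 0.0429, 0.3357]
tool_rot: [1.997, 2.256, -0.147]
contact_force: [-0.6, -0.4, -0.5]
opening: -0.0001
grip_force: 0.0
```

```bash
python3 - <<'E'
from h import *
Rz=Ro.from_euler('z',ST[2]).as_matrix()
def hit(fn,u,v,x=0.):
    c,d=ray(fn,u,v);c=Rz.T@(c-[ST[0],ST[1],0]);d=Rz.T@d;return c+d*(x-c[0])/d[0]
save('scene','f1');[get_image('top') for i in range(6)];save('scene','f2')
for fn in('q2scene','h1','f1','f2'):
    hh=cv2.cvtColor(cv2.imread('pics/%s.png'%fn),cv2.COLOR_BGR2HSV);m=cv2.inRange(hh,(100,130,60),(125,255,255))
    n,l,s,c=cv2.connectedComponentsWithStats(m)
    for j in range(1,n):
        if 10<s[j,4]<40 and 150<c[j][0]<230 and 185<c[j][1]<250: print(fn,s[j,4],c[j].round(1),hit(fn,*c[j]).round(4))
o=get_obs();print(o['t'],o['tool_pos'],o['contact_force'])
E
```

```text
q2scene 17 [181.6 197.9] [0.     0.0398 0.1102]
q2scene 18 [187.  214.3] [0.     0.0331 0.0582]
h1 18 [178.7 214.1] [0.     0.0568 0.0516]
f1 18 [180.  214.4] [0.     0.0533 0.0517]
f2 18 [180.  214.4] [0.     0.0533 0.0517]
18.5 [0.52427895 0.04202663 0.32918604] [ 0.16583852 -0.39564564  0.19524045]
```

```bash
python3 -c "
from station import finish_job
print(finish_job())"
```

```text
the job is handed in; nothing more can be done
None
```

The carrier was hooked on at the blue mark and ran down to the buffer on its own; I then pushed it home with about 15 N. When I let go it settled back about 3 mm and stayed put about 20 mm past its rest point, so the catch is holding (judged from its position, not seen directly); job handed in.

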